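# One turn of the feed-slide hand wheel

## Task

Move the drilled board on to its next hole position: with a fingertip, push the feed slide's hand wheel clockwise (seen from above) by its upright red handle through exactly one full turn, so that the handle comes back to where it stood at the start, within about ten degrees. Push gently and do not grip or squeeze the handle; leave the glue bottle, the black marker and the loose nut where they are, and finish with the hand clear of the wheel.

Things in the scene. Friction and masses are not known exactly. Their poses are not given: they have to be found in the camera images.
- feed_slide: blue gear box (84 x 84 mm, top at 72 mm) on a grey base plate 275 x 120 x 12 mm, fixed to the bench. Origin on the bench directly below the wheel's axis; its x axis points along the slide, away from the wheel, z up. The plate spans x -70 to +205 mm and y -60 to +60 mm; all of the slide outside the wheel is lower than 70 mm
- wheel_hub (a point): top of the hub, on the vertical axis of the dark steel hand wheel that lies flat on the gear box, 102 mm above the bench. The rim is a ring of 60 mm mean radius, 14 mm thick (67 mm outer radius), three spokes; rim and spokes lie between 86 and 100 mm above the bench, so anything above 105 mm clears the wheel except its handle
- handle_mid (a point): centre of the upright red handle that stands on the rim at the end of one spoke, 60 mm from the wheel's axis: a round grip 18 mm in diameter, from 104 to 150 mm above the bench (the point at 127 mm). It may stand at any angle at the start. It is fixed to the wheel and does not spin
- wheel (a joint): angle of the hand wheel, rad, growing clockwise seen from above; starts between 0 and 5.6, one turn is 6.283; end stops at -1 and 14. The wheel turns stiffly by friction (about 0.1 Nm, so 2 to 3 N at the handle) and stays where it is left
- carriage_top (a point): top of the MDF board (80 x 110 x 16 mm) clamped on the aluminium carriage; a screw feeds it 16 mm along the slide, away from the wheel, for each clockwise turn
- crank_handle: the red handle as a solid; origin on its axis, 31 mm below point handle_mid
- bottle_mid (a point): middle of the standing glue bottle (50 mm diameter, 142 mm high), about 150 mm from the wheel's axis on the slide's +y side; bystander
- marker_black: black marker, 18 mm thick, 131 mm long, lying in front of the slide; origin at its underside; bystander
- collet_nut: steel collet nut, 22 mm wide, 24 mm high, on the bench about 140 mm from the wheel's axis on the slide's -y side; origin at its underside; bystander

How it is judged:
On the way, in this order (a step that is already met when the one before it is completed fails the run):
1. the handle is pushed by the fingers past the far side of its circle, about half a turn (distance of handle_mid from where it was at the start of the episode above 0.1 m and contact force between the fingers and crank_handle above 0.3 N), for 0.05 s.
2. the handle is back where it started, one turn clockwise on (distance of handle_mid from where it was at the start of the episode below 0.012 m and value of joint wheel between 5.9 and 12.2 rad), for 0.2 s.
At the end, for the whole second after the job is handed in: the handle is within 12 mm (11 degrees) of where it stood at the start after one clockwise turn, the wheel is at rest, and bottle, marker and nut are within 20 mm of their places (all of step 2 and velocity of joint wheel between -0.05 and 0.05 rad/s and distance of each of bottle_mid, marker_black, collet_nut from where it was at the start of the episode below 0.02 m); the robot touches nothing.
It fails at once if the handle or wheel is gripped or forced: more than 30 N between the fingers and the wheel (contact force between the fingers and wheel above 30 N).
It fails at once if the glue bottle is shifted more than 20 mm, lifted or tipped (distance of bottle_mid from where it was at the start of the episode above 0.02 m or angle between bottle_mid's own z axis and vertical above 0.3 rad).
It fails at once if the marker is shifted more than 20 mm or lifted (distance of marker_black from where it was at the start of the episode above 0.02 m).
It fails at once if the nut is shifted more than 20 mm or lifted (distance of collet_nut from where it was at the start of the episode above 0.02 m).
It also fails if it takes over 53 s, if anything falls off the work surface, if the arm or the gripper's body presses on something with over 40 N, if the wrist force passes 120 N, or if a joint passes its speed limit or range.

## Robot

A 7-joint arm with a two-finger parallel gripper is mounted at the origin on a cart in front of the work surface, level with it; the furniture and walls round the work are solid. World frame = base frame: x ahead of the robot, y to its left, z up, the work surface at z = 0. Lengths are in m, angles in rad, forces in N, time in s.
With the tool pointing down it reaches from about 0.425 to 1.025 m from the base axis. Payload 3.6 kg.
Tool frame: the origin (TCP) lies on the front face of the gripper's body, between the roots of the fingers; the fingertips stand 73 mm ahead of it and the grasp point (between the pads) lies 54 mm ahead of it; z points along the fingers, y is the line along which they close (so a half turn about z gives the same grasp; the last joint's range is limited). The gripper opens to 85 mm and grips with 20 to 120 N. Pads are 22 mm wide; open, the fingers measure 114 mm over their backs; the gripper's body (76 mm by 85 mm) begins 54 mm behind the grasp point. The pads swing forward as they close: fully open they stand 13 mm farther back than shut.
Start: joints at [-1.212, 0.591, 0.048, 1.609, -0.033, 0.943, -0.034], TCP at [0.317, 0.652, 0.304] pointing down, gripper open.
Joint ranges: [-2.69, 2.69], [-0.47, 2.24], [-1.27, 1.36], [0.19, 2.51], [-1.53, 4.68], [0.08, 2.07], [-3.09, 3.09]. Speed limits (rad/s): [2.57, 2.57, 3.14, 3.14, 3.14, 3.14, 3.14].

## Interface

Orientations are given as a rotation vector (axis times angle).
In Python, from plant import * gives the robot as it stands. The module is installed in compiled form; this text tells all that it offers.
- The arm moves only by the tool servo_tool, never from a script. Its argument "motion" is a list of rows, each an object with "offset": the shift along the tool's x, y, z in m, a list of three; "twist": the turn, a rotation vector about the tool's x, y, z in rad, a list of three; "hand": the opening, from 0 (shut) to 1 (fully open). A call has 1 to 12 rows; each row shifts and turns the commanded pose from where the row before left it, along the tool's axes as they then stand; what a row does not reach is not made up. A row lasts 1/10 s, in which the tool goes at most 50 mm and 8.59 degrees, less where a joint would pass 70% of its speed; a pose out of reach is approached as far as the arm can. A call is refused whole if a number of a shift passes 0.05 or a number of a turn 0.15, either way. A call with a gripper value outside its range is refused whole. The fingers move at their own pace and stop on an object; "grip_force" is the grip in N (left out, the last holds). Time passes only in rows, so rows that do not move let the fingers close. It gives the time, the measured TCP pose, the force, the opening and the grip force at its end, in the units of the state.
- observe(): the state, without advancing time (a new reading comes with each control period).
- capture(name): name is "side" or "top"; returns a dict with "color" (420x560x3 uint8, red, green, blue), "mtx" (3x3 intrinsics, pixels), "extrinsics" (4x4, takes a point from camera to world coordinates). Camera axes: x right, y down, z forward; pixel columns grow to the right and rows downward; lengths in m; the calibration is good to about 2 mm. A picture is of the moment at which its call begins. There is no depth.
- finish_job(): hands the job in; it is judged then, once.
The state is a dict: "clock": time; "qpos": joint angles; "dq": joint speeds; "joint_efforts": joint torques, N m; "ee_pos": TCP position; "orientation": TCP orientation; "contact_force": force on the tool from outside, world axes, zero at the start; "ft_torque": the same for the moment, N m; "grip_width": finger opening in m; "gripper_force": force on a finger pad.
Only numpy, scipy, OpenCV 4.12 (cv2) and the standard library are available. Lean on these libraries where they do the work, as an engineer would, in place of code of your own. Each camera call takes 0.05 s, during which the arm holds its last target. There are 200 camera calls.

## Working session

There is one attempt and no reset: what is moved stays moved. The work goes in short steps, Python scripts to look and compute and a tool call to move; the robot and the scene stay as the last step left them, time stands still between calls to the robot, and variables do not carry over. Pictures are saved under pics/ and viewed, at most 10 in all, crops included, and the job is handed in when it is done.

Besides the shell and the picture viewer there is one more tool, called in YAML: its name, and indented under it one key for each argument. servo_tool: Moves the arm, as the interface text tells. Its arguments: {"type":"object","properties":{"motion":{"type":"array"},"grip_force":{"type":"number"}},"required":["motion"]}

```bash
mkdir -p pics; python3 - <<'E'
from plant import *
import cv2
s=observe(); print({k:s[k] for k in('clock','ee_pos','orientation','grip_width','contact_force')})
for n in('side','top'):
    c=capture(n); cv2.imwrite(f'pics/{n}0.png',c['color'][:,:,::-1]); print(n,c['mtx'].tolist(),c['extrinsics'].round(4).tolist())
E
```

```text
{'clock': 0.0, 'ee_pos': array([0.31623187, 0.65165707, 0.30270762]), 'orientation': array([-0.70350478, -3.0614008 ,  0.00354472]), 'grip_width': 0.08531096465387115, 'contact_force': array([-0.54865171, -0.66475466, -0.42758872])}
side [[405.5260693248085, 0.0, 277.4820427578838], [0.0, 405.5260693248085, 214.0284838426083], [0.0, 0.0, 1.0]] [[0.9604, -0.1267, 0.2482, 0.3003], [-0.2784, -0.4772, 0.8335, -0.7], [0.0128, -0.8696, -0.4936, 0.5261], [0.0, 0.0, 0.0, 1.0]]
top [[526.0834513655709, 0.0, 284.6327014192995], [0.0, 526.0834513655709, 209.51460494668325], [0.0, 0.0, 1.0]] [[0.0012, -0.998, 0.0625, 0.4383], [-1.0, -0.0014, -0.0035, -0.0006], [0.0036, -0.0625, -0.998, 1.2181], [0.0, 0.0, 0.0, 1.0]]
```

View pics/side0.png

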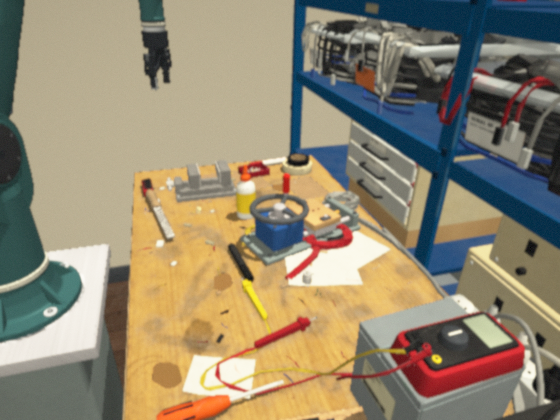

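View pics/top0.png

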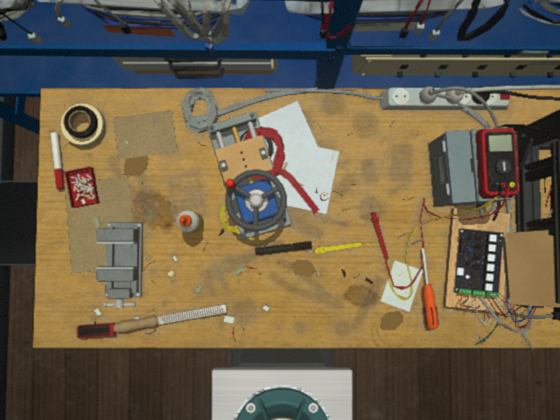

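The side view shows the hub near (279,212) and the red handle near (286,184). In the top view the hub is near (256,200), the handle (231,183) and the bottle (189,221), with the marker around (283,249) and the nut near (322,197). Next I'll measure these.

```bash
cat > h.py <<'E'
from plant import *
import numpy as np, cv2
def ray(c,p):
    E=c['extrinsics']; d=E[:3,:3]@np.linalg.inv(c['mtx'])@[p[0],p[1],1]; return E[:3,3],d/np.linalg.norm(d)
def plane(c,p,z):
    o,d=ray(c,p); return o+d*(z-o[2])/d[2]
def tri(c1,p1,c2,p2):
    A=np.zeros((3,3));b=np.zeros(3);R=[ray(c1,p1),ray(c2,p2)]
    for o,d in R:
        M=np.eye(3)-np.outer(d,d);A+=M;b+=M@o
    x=np.linalg.solve(A,b); return x,[np.linalg.norm((np.eye(3)-np.outer(d,d))@(x-o)) for o,d in R]
def blob(c,box,f):
    x0,y0,x1,y1=box; hsv=cv2.cvtColor(c['color'],cv2.COLOR_RGB2HSV)[y0:y1,x0:x1].astype(int)
    m=f(hsv[...,0],hsv[...,1],hsv[...,2]).astype(np.uint8)
    n,l,s,ce=cv2.connectedComponentsWithStats(m)
    return sorted([(int(s[i,4]),(ce[i]+[x0,y0]).round(1).tolist(),(s[i,:4]+[x0,y0,0,0]).tolist()) for i in range(1,n) if s[i,4]>7],reverse=True)[:4]
red=lambda h,s,v:((h<8)|(h>172))&(s>140)&(v>80)
E
python3 - <<'E'
from h import *
s=capture('side');t=capture('top')
print(blob(s,(270,165,300,205),red)); print(blob(t,(215,170,240,200),red))
blue=lambda h,a,v:(h>100)&(h<125)&(a>120)
print('blue',blob(t,(215,160,300,245),blue))
# rim: dark ring in top
h=cv2.cvtColor(t['color'],cv2.COLOR_RGB2HSV)
a=cv2.resize(t['color'][150:270,160:350],None,fx=4,fy=4,interpolation=2)[:,:,::-1]
b=cv2.resize(s['color'][160:290,225:345],None,fx=4,fy=4,interpolation=2)[:,:,::-1]
cv2.imwrite('pics/ct.png',a);cv2.imwrite('pics/cs.png',b)
E
```

```text
[(116, [285.8, 182.5], [283, 173, 7, 20])]
[(58, [229.7, 182.8], [226, 179, 9, 9])]
blue [(223, [268.8, 208.7], [259, 196, 19, 24]), (221, [244.0, 209.0], [236, 194, 17, 29]), (203, [257.2, 186.0], [241, 181, 31, 11])]
```

View pics/ct.png

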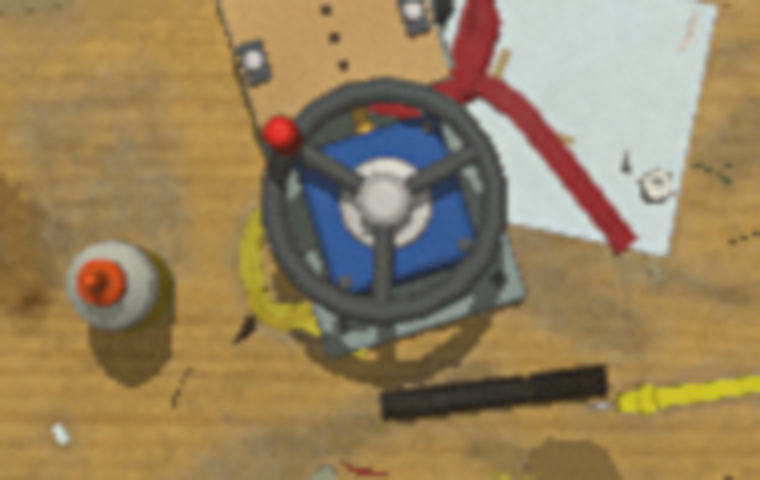

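View pics/cs.png

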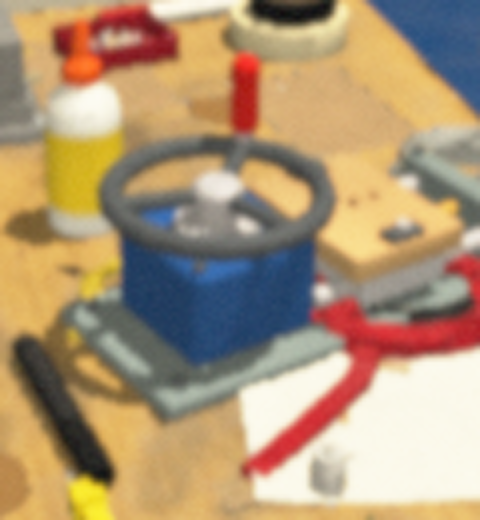

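The crops put the hub at (255.5,200.2) in top and (279.5,207) in side. The nut is at (324,196.5), the bottle at (187,221) and the marker from (256,252) to (311,245), all in top. The handle top is at about (230,183).

```bash
python3 - <<'E'
from h import *
s=capture('side');t=capture('top')
print('hub tri',tri(t,(255.5,200.2),s,(279.5,205.5)),'plane',plane(t,(255.5,200.2),.102),'rim',plane(t,(256,200),.093))
print('handle top',tri(t,(229.7,182.8),s,(285.8,174)),plane(t,(229.7,182.8),.148), plane(s,(285.8,182.5),.127))
hub=plane(t,(255.7,200.1),.1)
hd=plane(t,(229.7,182.8),.148); v=(hd-hub)[:2]; print('r',np.linalg.norm(v),np.degrees(np.arctan2(v[1],v[0])))
for n,p,z in[('bottle',(185,220.5),.142),('nut',(324.2,196.5),.024),('mk',(256,252),.01),('mk2',(311,245),.01)]: print(n,plane(t,p,z))
from scipy.spatial.transform import Rotation as R
o=observe();print(R.from_rotvec(o['orientation']).as_matrix().round(3),o['clock'],o['ee_pos'])
E
```

```text
hub tri (array([0.52916824, 0.05738958, 0.09877629]), [np.float64(0.0010005104387625103), np.float64(0.0010005104387624112)]) plane [0.52793915 0.05747524 0.102     ] rim [0.52909426 0.05687314 0.093     ]
handle top (array([0.55942666, 0.10783984, 0.1498292 ]), [np.float64(0.00020717372172489635), np.float64(0.00020717372172489635)]) [0.5598352  0.10797128 0.148     ] [0.56067859 0.11081305 0.127     ]
r 0.05979930970568223 58.189520106313225
bottle [0.48285553 0.1993781  0.142     ]
nut [ 0.54290038 -0.09492769  0.024     ]
mk [0.41640278 0.0605588  0.01      ]
mk2 [ 0.43254143 -0.06538701  0.01      ]
[[-0.9    0.437 -0.   ]
 [ 0.437  0.9   -0.001]
 [-0.    -0.001 -1.   ]] 0.3 [0.31640958 0.65207492 0.30349264]
```

servo_tool:
  motion:
    - {"offset": [-0.034, -0.0315, 0], "twist": [0, 0, 0], "hand": 0.14}
    - {"offset": [-0.034, -0.0315, 0], "twist": [0, 0, 0], "hand": 0.14}
    - {"offset": [-0.034, -0.0315, 0], "twist": [0, 0, 0], "hand": 0.14}
    - {"offset": [-0.034, -0.0315, 0], "twist": [0, 0, 0], "hand": 0.14}
    - {"offset": [-0.034, -0.0315, 0], "twist": [0, 0, 0], "hand": 0.14}
    - {"offset": [-0.034, -0.0315, 0], "twist": [0, 0, 0], "hand": 0.14}
    - {"offset": [-0.034, -0.0315, 0], "twist": [0, 0, 0], "hand": 0.14}
    - {"offset": [-0.034, -0.0315, 0], "twist": [0, 0, 0], "hand": 0.14}
    - {"offset": [-0.034, -0.0315, 0], "twist": [0, 0, 0], "hand": 0.14}
    - {"offset": [-0.034, -0.0315, 0], "twist": [0, 0, 0], "hand": 0.14}
    - {"offset": [-0.034, -0.0315, 0], "twist": [0, 0, 0], "hand": 0.14}
    - {"offset": [-0.034, -0.0315, 0], "twist": [0, 0, 0.103], "hand": 0.14}

```text
clock: 1.5
ee_pos: [0.5191, 0.1322, 0.3043]
orientation: [0.864, 3.02, 0.001]
contact_force: [0.7, 0.7, -0.1]
grip_width: 0.0117
gripper_force: 0.0
```

```bash
cat > st.py <<'E'
from h import *
from scipy.spatial.transform import Rotation as R
C=np.array([.5285,.0573])
def st(goal=None):
    o=observe();M=R.from_rotvec(o['orientation']).as_matrix()
    print('t',round(o['clock'],2),'p',o['ee_pos'].round(4),'xaxis',np.degrees(np.arctan2(M[1,0],M[0,0])).round(1),'zax',M[:,2].round(3),'q',np.round(o['qpos'],2),'F',o['contact_force'].round(1),'w',round(o['grip_width'],4))
    if goal is not None: print('tool delta',(M.T@(np.array(goal)-o['ee_pos'])).round(4))
    return o,M
def handle(z=.148,r=25):
    t=capture('top'); p=C+0; best=None
    hsv=cv2.cvtColor(t['color'],cv2.COLOR_RGB2HSV).astype(int)
    for a,c,b in blob(t,(210,165,300,245),red):
        w=plane(t,c,z)[:2]; v=w-C; print(a,c,'r',np.linalg.norm(v).round(4),'deg',np.degrees(np.arctan2(v[1],v[0])).round(1))
E
python3 -c "
from st import *
st([.522,.132,.188])"
```

```text
t 1.5 p [0.5191 0.1322 0.3043] xaxis 148.1 zax [ 0.001  0.001 -1.   ] q [-0.44  0.36  0.14  2.04 -0.07  0.75  0.75] F [ 0.7  0.7 -0.1] w 0.0117
tool delta [-0.0026  0.0012  0.1163]
```

servo_tool:
  motion:
    - {"offset": [-0.0026, 0.0012, 0.029], "twist": [0, 0, 0], "hand": 0.14}
    - {"offset": [0, 0, 0.029], "twist": [0, 0, 0], "hand": 0.14}
    - {"offset": [0, 0, 0.029], "twist": [0, 0, 0], "hand": 0.14}
    - {"offset": [0, 0, 0.029], "twist": [0, 0, 0], "hand": 0.14}
    - {"offset": [0, 0, 0], "twist": [0, 0, 0], "hand": 0.14}
    - {"offset": [-0.006, 0, 0], "twist": [0, 0, 0], "hand": 0.14}
    - {"offset": [-0.006, 0, 0], "twist": [0, 0, 0], "hand": 0.14}
    - {"offset": [-0.006, 0, 0], "twist": [0, 0, 0], "hand": 0.14}
    - {"offset": [-0.004, 0, 0], "twist": [0, 0, 0], "hand": 0.14}
    - {"offset": [-0.003, 0, 0], "twist": [0, 0, 0], "hand": 0.14}

```text
clock: 2.5
ee_pos: [0.5436, 0.1202, 0.1888]
orientation: [0.861, 3.02, 0.001]
contact_force: [-0.0, -0.1, -0.3]
grip_width: 0.012
gripper_force: 0.0
```

```bash
python3 - <<'E'
from st import *
st([.5432,.1189,.188]); c=capture('side')
cv2.imwrite('pics/s1.png',cv2.resize(c['color'][110:290,200:380],None,fx=3,fy=3)[:,:,::-1])
E
```

```text
t 2.5 p [0.5436 0.1202 0.1888] xaxis 148.2 zax [ 0.002  0.    -1.   ] q [-0.37  0.55  0.1   2.08 -0.11  0.52  0.82] F [-0.  -0.1 -0.3] w 0.012
tool delta [-0.0003 -0.0013  0.0008]
```

View pics/s1.png

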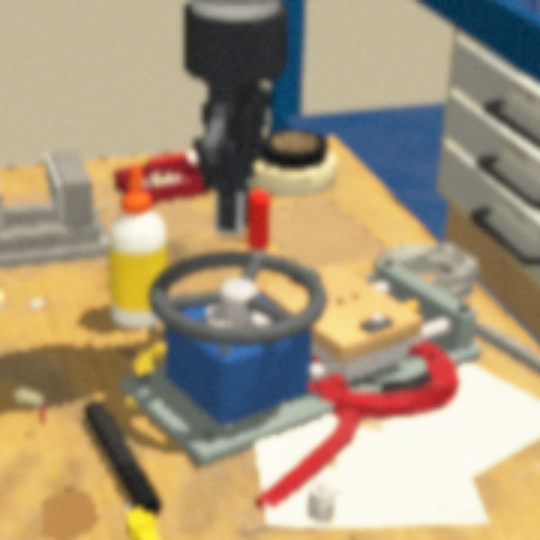

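The fingertip at (230,215) in the crop stands just behind the handle at (258,220), at a good height. I'll start the first arc.

servo_tool:
  motion:
    - {"offset": [-0.003, -0.001, 0], "twist": [0, 0, 0], "hand": 0.14}
    - {"offset": [-0.0061, 0.0015, 0], "twist": [0, 0, 0.1], "hand": 0.14}
    - {"offset": [-0.0061, 0.0015, 0], "twist": [0, 0, 0.1], "hand": 0.14}
    - {"offset": [-0.0061, 0.0015, 0], "twist": [0, 0, 0.1], "hand": 0.14}
    - {"offset": [-0.0061, 0.0015, 0], "twist": [0, 0, 0.1], "hand": 0.14}
    - {"offset": [-0.0061, 0.0015, 0], "twist": [0, 0, 0.1], "hand": 0.14}

```text
clock: 3.15
ee_pos: [0.5714, 0.104, 0.1878]
orientation: [-1.584, -2.711, -0.001]
contact_force: [-1.1, 1.9, 0.4]
grip_width: 0.0119
gripper_force: 1.2
```

```bash
cat >> st.py <<'E'
def rel(s=1,d=.018):
    o,M=st(); p=o['ee_pos'][:2]-C; xy=M[:2,:2].T@p
    th=np.degrees(np.arctan2(s*M[1,1],s*M[0,1]))
    print('tool rel C in tool axes',xy.round(4),'want',[s*d,s*.06],'implied handle deg',th.round(1), 'from pos',(np.degrees(np.arctan2(p[1],p[0])-np.arctan2(d,.06))).round(1))
E
python3 -c "
from st import *
rel();handle()"
```

```text
t 3.15 p [0.5714 0.104  0.1878] xaxis 119.4 zax [-0.001  0.001 -1.   ] q [-0.43  0.58  0.24  2.03 -0.25  0.56  0.5 ] F [-1.1  1.9  0.4] w 0.0119
tool rel C in tool axes [0.0196 0.0603] want [0.018, 0.06] implied handle deg 29.4 from pos 30.8
208 [284.7, 175.4] r 0.0774 deg -52.9
29 [258.3, 177.1] r 0.0438 deg -10.1
```

servo_tool:
  motion:
    - {"offset": [-0.0061, 0.0015, 0], "twist": [0, 0, 0.1], "hand": 0.14}
    - {"offset": [-0.0061, 0.0015, 0], "twist": [0, 0, 0.1], "hand": 0.14}
    - {"offset": [-0.0061, 0.0015, 0], "twist": [0, 0, 0.1], "hand": 0.14}
    - {"offset": [-0.0061, 0.0015, 0], "twist": [0, 0, 0.1], "hand": 0.14}
    - {"offset": [-0.0061, 0.0015, 0], "twist": [0, 0, 0.1], "hand": 0.14}
    - {"offset": [-0.0061, 0.0015, 0], "twist": [0, 0, 0.1], "hand": 0.14}
    - {"offset": [-0.0061, 0.0015, 0], "twist": [0, 0, 0.1], "hand": 0.14}
    - {"offset": [-0.0061, 0.0015, 0], "twist": [0, 0, 0.1], "hand": 0.14}
    - {"offset": [-0.0061, 0.0015, 0], "twist": [0, 0, 0.1], "hand": 0.14}
    - {"offset": [-0.0061, 0.0015, 0], "twist": [0, 0, 0.1], "hand": 0.14}

```text
clock: 4.2
ee_pos: [0.5919, 0.0462, 0.1881]
orientation: [2.688, 1.622, 0.006]
contact_force: [3.4, 0.8, -3.5]
grip_width: 0.0118
gripper_force: 2.0
```

```bash
python3 -c "
from st import *
rel()
c=capture('side');print(blob(c,(260,165,330,225),red))"
```

```text
t 4.2 p [0.5919 0.0462 0.1881] xaxis 62.2 zax [ 0.004  0.    -1.   ] q [-0.51  0.64  0.51  2.01 -0.53  0.62 -0.13] F [ 3.4  0.8 -3.5] w 0.0118
tool rel C in tool axes [0.0197 0.0612] want [0.018, 0.06] implied handle deg -27.8 from pos -26.7
[(136, [306.4, 196.6], [302, 187, 9, 20]), (78, [263.6, 170.1], [260, 165, 9, 11])]
```

```bash
python3 -c "
from st import *
c=capture('side');w=plane(c,(306.4,196.6),.127)[:2];print(w,w-C,np.hypot(*(w-C)),np.degrees(np.arctan2(*(w-C)[::-1])))
w=plane(c,(285.8,182.5),.127)[:2];print(w,np.hypot(*(w-C)),np.degrees(np.arctan2(*(w-C)[::-1])))
print(st()[0]['contact_force'])
"
```

```text
[0.58266117 0.03119309] [ 0.05416117 -0.02610691] 0.06012489581535599 -25.73511555010811
[0.56067859 0.11081305] 0.062442841218175234 58.98057002931326
t 4.3 p [0.5912 0.0448 0.1882] xaxis 62.3 zax [ 0.003 -0.001 -1.   ] q [-0.51  0.64  0.51  2.01 -0.52  0.62 -0.13] F [ 2.6 -1.3 -0.4] w 0.0122
[ 2.6285746  -1.30343504 -0.41919725]
```

servo_tool:
  motion:
    - {"offset": [-0.0061, 0.001, 0], "twist": [0, 0, 0.1], "hand": 0.14}
    - {"offset": [-0.0061, 0.001, 0], "twist": [0, 0, 0.1], "hand": 0.14}
    - {"offset": [-0.0061, 0.0015, 0], "twist": [0, 0, 0.1], "hand": 0.14}
    - {"offset": [-0.0061, 0.0015, 0], "twist": [0, 0, 0.1], "hand": 0.14}
    - {"offset": [-0.0061, 0.0015, 0], "twist": [0, 0, 0.1], "hand": 0.14}
    - {"offset": [-0.0061, 0.0015, 0], "twist": [0, 0, 0.1], "hand": 0.14}

```text
clock: 4.9
ee_pos: [0.5734, 0.012, 0.1884]
orientation: [3.045, 0.755, 0.006]
contact_force: [4.8, -3.2, -1.8]
grip_width: 0.0122
gripper_force: 2.1
```

```bash
python3 -c "
from st import *
rel()
c=capture('side');print(blob(c,(260,175,330,235),red))"
```

```text
t 4.9 p [0.5734 0.012  0.1884] xaxis 27.9 zax [ 0.005 -0.003 -1.   ] q [-0.56  0.66  0.67  2.06 -0.69  0.64 -0.51] F [ 4.8 -3.2 -1.8] w 0.0122
tool rel C in tool axes [0.0186 0.061 ] want [0.018, 0.06] implied handle deg -62.1 from pos -61.9
[(161, [299.5, 203.6], [295, 193, 9, 22])]
```

servo_tool:
  motion:
    - {"offset": [-0.0061, 0.0022, 0], "twist": [0, 0, 0.1], "hand": 0.14}
    - {"offset": [-0.0061, 0.0022, 0], "twist": [0, 0, 0.1], "hand": 0.14}
    - {"offset": [-0.0061, 0.0015, 0], "twist": [0, 0, 0.1], "hand": 0.14}
    - {"offset": [-0.0061, 0.0015, 0], "twist": [0, 0, 0.1], "hand": 0.14}
    - {"offset": [-0.0061, 0.0015, 0], "twist": [0, 0, 0.1], "hand": 0.14}
    - {"offset": [-0.0061, 0.0015, 0], "twist": [0, 0, 0.1], "hand": 0.14}
    - {"offset": [-0.0061, 0.0015, 0], "twist": [0, 0, 0.1], "hand": 0.14}
    - {"offset": [-0.0061, 0.0015, 0], "twist": [0, 0, 0.1], "hand": 0.14}
    - {"offset": [-0.0061, 0.0015, 0], "twist": [0, 0, 0.1], "hand": 0.14}
    - {"offset": [-0.0061, 0.0015, 0], "twist": [0, 0, 0.1], "hand": 0.14}

```text
clock: 5.95
ee_pos: [0.5146, -0.0044, 0.1882]
orientation: [-3.038, 0.797, -0.001]
contact_force: [2.6, -0.1, 1.0]
grip_width: 0.0123
gripper_force: 1.3
```

```bash
python3 -c "
from st import *
rel()
c=capture('side');print(blob(c,(240,175,330,235),red))"
```

```text
t 5.95 p [ 0.5146 -0.0044  0.1882] xaxis -29.4 zax [ 0.001  0.    -1.   ] q [-0.7   0.72  0.92  2.19 -0.94  0.71 -1.2 ] F [ 2.6 -0.1  1. ] w 0.0123
tool rel C in tool axes [0.0182 0.0606] want [0.018, 0.06] implied handle deg -119.4 from pos -119.4
[(98, [270.9, 208.2], [268, 198, 7, 20]), (22, [254.5, 175.5], [250, 175, 13, 3])]
```

servo_tool:
  motion:
    - {"offset": [-0.0061, 0.0015, 0], "twist": [0, 0, 0.1], "hand": 0.14}
    - {"offset": [-0.0061, 0.0015, 0], "twist": [0, 0, 0.1], "hand": 0.14}
    - {"offset": [-0.0061, 0.0015, 0], "twist": [0, 0, 0.1], "hand": 0.14}
    - {"offset": [-0.0061, 0.0015, 0], "twist": [0, 0, 0.1], "hand": 0.14}
    - {"offset": [-0.0061, 0.0015, 0], "twist": [0, 0, 0.1], "hand": 0.14}
    - {"offset": [-0.0061, 0.0015, 0], "twist": [0, 0, 0.1], "hand": 0.14}
    - {"offset": [-0.0061, 0.0015, 0], "twist": [0, 0, 0.1], "hand": 0.14}
    - {"offset": [-0.0061, 0.0015, 0], "twist": [0, 0, 0.1], "hand": 0.14}

```text
clock: 6.8
ee_pos: [0.4757, 0.0243, 0.1881]
orientation: [-2.488, 1.915, -0.002]
contact_force: [3.9, -0.8, -0.8]
grip_width: 0.0122
gripper_force: 1.7
```

```bash
python3 -c "
from st import *
rel()
c=capture('side');print(blob(c,(240,175,330,235),red))"
```

```text
t 6.8 p [0.4757 0.0243 0.1881] xaxis -75.2 zax [ 0.002  0.    -1.   ] q [-0.88  0.8   1.12  2.28 -1.1   0.81 -1.86] F [ 3.9 -0.8 -0.8] w 0.0122
tool rel C in tool axes [0.0184 0.0595] want [0.018, 0.06] implied handle deg -165.2 from pos -164.7
[(8, [241.1, 177.6], [241, 175, 2, 7])]
```

servo_tool:
  motion:
    - {"offset": [-0.0061, 0.0017, 0], "twist": [0, 0, 0.1], "hand": 0.14}
    - {"offset": [-0.0061, 0.0017, 0], "twist": [0, 0, 0.1], "hand": 0.14}
    - {"offset": [-0.0061, 0.0015, 0], "twist": [0, 0, 0.1], "hand": 0.14}
    - {"offset": [-0.0061, 0.0015, 0], "twist": [0, 0, 0.1], "hand": 0.14}
    - {"offset": [-0.0061, 0.0015, 0], "twist": [0, 0, 0.1], "hand": 0.14}
    - {"offset": [-0.0061, 0.0015, 0], "twist": [0, 0, 0.1], "hand": 0.14}

```text
clock: 7.45
ee_pos: [0.4662, 0.0592, 0.1881]
orientation: [-1.812, 2.566, -0.005]
contact_force: [3.8, -2.9, -2.2]
grip_width: 0.0121
gripper_force: 2.1
```

```bash
python3 -c "
from st import *
rel()
c=capture('side');print(blob(c,(230,165,330,235),red))"
```

```text
t 7.45 p [0.4662 0.0592 0.1881] xaxis -109.6 zax [ 0.002 -0.002 -1.   ] q [-1.    0.89  1.25  2.29 -1.18  0.92 -2.44] F [ 3.8 -2.9 -2.2] w 0.0121
tool rel C in tool axes [0.0191 0.0594] want [0.018, 0.06] implied handle deg 160.4 from pos 161.6
[(97, [250.3, 193.1], [248, 184, 7, 20]), (65, [264.2, 170.9], [260, 166, 10, 10]), (31, [249.4, 174.5], [246, 172, 7, 7])]
```

servo_tool:
  motion:
    - {"offset": [0.01, 0, 0], "twist": [0, 0, 0], "hand": 0.14}
    - {"offset": [0.01, 0, 0], "twist": [0, 0, 0], "hand": 0.14}
    - {"offset": [0, 0, -0.035], "twist": [0, 0, 0], "hand": 0.14}
    - {"offset": [0, 0, -0.035], "twist": [0, 0, 0], "hand": 0.14}
    - {"offset": [0, 0, 0], "twist": [0, 0, -0.15], "hand": 0.14}
    - {"offset": [0, 0, 0], "twist": [0, 0, -0.15], "hand": 0.14}
    - {"offset": [0, 0, 0], "twist": [0, 0, -0.15], "hand": 0.14}
    - {"offset": [0, 0, 0], "twist": [0, 0, -0.15], "hand": 0.14}
    - {"offset": [0, 0, 0], "twist": [0, 0, -0.15], "hand": 0.14}
    - {"offset": [0, 0, 0], "twist": [0, 0, -0.15], "hand": 0.14}
    - {"offset": [0, 0, 0], "twist": [0, 0, -0.15], "hand": 0.14}
    - {"offset": [0, 0, 0], "twist": [0, 0, -0.15], "hand": 0.14}

```text
clock: 8.7
ee_pos: [0.4565, 0.0398, 0.2578]
orientation: [-2.948, 1.085, 0.004]
contact_force: [-1.1, -0.0, 0.2]
grip_width: 0.0123
gripper_force: 0.0
```

servo_tool:
  motion:
    - {"offset": [0, 0, 0], "twist": [0, 0, -0.15], "hand": 0.14}
    - {"offset": [0, 0, 0], "twist": [0, 0, -0.15], "hand": 0.14}
    - {"offset": [0, 0, 0], "twist": [0, 0, -0.15], "hand": 0.14}
    - {"offset": [0, 0, 0], "twist": [0, 0, -0.15], "hand": 0.14}
    - {"offset": [0, 0, 0], "twist": [0, 0, -0.15], "hand": 0.14}
    - {"offset": [0, 0, 0], "twist": [0, 0, -0.15], "hand": 0.14}
    - {"offset": [0, 0, 0], "twist": [0, 0, -0.15], "hand": 0.14}
    - {"offset": [0, 0, 0], "twist": [0, 0, -0.15], "hand": 0.14}
    - {"offset": [0, 0, 0], "twist": [0, 0, -0.15], "hand": 0.14}
    - {"offset": [0, 0, 0], "twist": [0, 0, -0.15], "hand": 0.14}
    - {"offset": [0, 0, 0], "twist": [0, 0, -0.15], "hand": 0.14}
    - {"offset": [0, 0, 0], "twist": [0, 0, -0.15], "hand": 0.14}

```text
clock: 9.9
ee_pos: [0.4565, 0.0395, 0.258]
orientation: [-2.681, -1.635, 0.002]
contact_force: [-0.2, 0.4, -0.0]
grip_width: 0.0122
gripper_force: 0.0
```

```bash
python3 -c "
from st import *
rel(-1)
c=capture('side')
for b in blob(c,(230,165,330,235),red):
  w=plane(c,b[1],.127)[:2]-C;print(b,np.hypot(*w),np.degrees(np.arctan2(*w[::-1])))
cv2.imwrite('pics/s2.png',cv2.resize(c['color'][110:290,200:380],None,fx=3,fy=3)[:,:,::-1])
"
```

```text
t 9.9 p [0.4565 0.0395 0.258 ] xaxis 62.8 zax [-0.002  0.    -1.   ] q [-0.57  0.37  0.5   2.25 -0.31  0.59 -0.32] F [-0.2  0.4 -0. ] w 0.0122
tool rel C in tool axes [-0.0488 -0.0558] want [-0.018, -0.06] implied handle deg 152.8 from pos -182.8
(125, [252.1, 193.2], [249, 184, 7, 20]) 0.05886070678614032 160.57358775548917
(98, [262.3, 170.5], [256, 165, 13, 12]) 0.1342401129354168 91.39843279690236
(34, [246.1, 171.1], [242, 165, 8, 14]) 0.14682602819234028 106.82709028382347
```

View pics/s2.png

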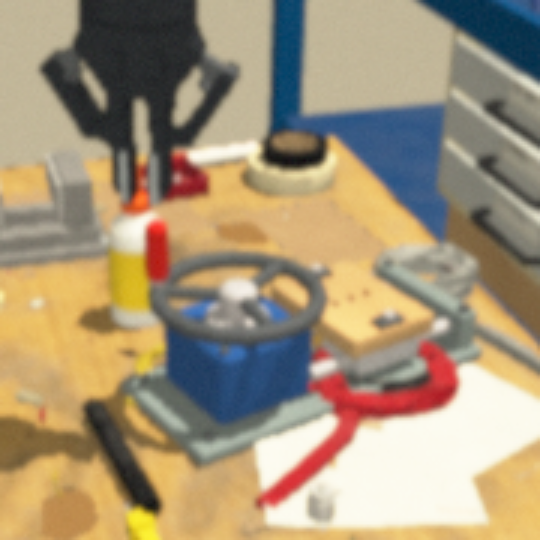

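The crop shows the handle at about (158,250), with the gripper clear of the bottle. I'll descend behind the handle and approach it.

servo_tool:
  motion:
    - {"offset": [0, 0, 0], "twist": [0, 0, -0.143], "hand": 0.14}
    - {"offset": [0.0003, 0.0023, 0.035], "twist": [0, 0, 0], "hand": 0.14}
    - {"offset": [0, 0, 0.035], "twist": [0, 0, 0], "hand": 0.14}
    - {"offset": [0, 0, 0], "twist": [0, 0, 0], "hand": 0.14}
    - {"offset": [0.006, 0, 0], "twist": [0, 0, 0], "hand": 0.14}
    - {"offset": [0.006, 0, 0], "twist": [0, 0, 0], "hand": 0.14}
    - {"offset": [0.006, 0, 0], "twist": [0, 0, 0], "hand": 0.14}
    - {"offset": [0.003, 0, 0], "twist": [0, 0, 0], "hand": 0.14}
    - {"offset": [0.0061, -0.0015, 0], "twist": [0, 0, 0.1], "hand": 0.14}
    - {"offset": [0.0061, -0.0015, 0], "twist": [0, 0, 0.1], "hand": 0.14}

```text
clock: 10.95
ee_pos: [0.4694, 0.0725, 0.1887]
orientation: [2.737, 1.541, 0.001]
contact_force: [0.2, -2.1, 0.9]
grip_width: 0.0118
gripper_force: 1.2
```

```bash
cat >> st.py <<'E'
def side():
    c=capture('side')
    for b in blob(c,(230,165,330,235),red):
        w=plane(c,b[1],.127)[:2]-C;r=np.hypot(*w)
        if .05<r<.07: print(b,r.round(4),np.degrees(np.arctan2(*w[::-1])).round(1))
E
python3 -c "
from st import *
rel(-1);side()"
```

```text
t 10.95 p [0.4694 0.0725 0.1887] xaxis 58.8 zax [ 0.001 -0.    -1.   ] q [-0.56  0.51  0.42  2.26 -0.47  0.45 -0.3 ] F [ 0.2 -2.1  0.9] w 0.0118
tool rel C in tool axes [-0.0176 -0.0584] want [-0.018, -0.06] implied handle deg 148.8 from pos 148.9
(50, [250.2, 189.5], [249, 181, 4, 19]) 0.0675 145.2
```

servo_tool:
  motion:
    - {"offset": [0.0061, -0.002, 0], "twist": [0, 0, 0.1], "hand": 0.14}
    - {"offset": [0.0061, -0.002, 0], "twist": [0, 0, 0.1], "hand": 0.14}
    - {"offset": [0.0061, -0.0015, 0], "twist": [0, 0, 0.1], "hand": 0.14}
    - {"offset": [0.0061, -0.0015, 0], "twist": [0, 0, 0.1], "hand": 0.14}
    - {"offset": [0.0061, -0.0015, 0], "twist": [0, 0, 0.1], "hand": 0.14}
    - {"offset": [0.0061, -0.0015, 0], "twist": [0, 0, 0.1], "hand": 0.14}
    - {"offset": [0.0061, -0.0015, 0], "twist": [0, 0, 0.1], "hand": 0.14}
    - {"offset": [0.0061, -0.0015, 0], "twist": [0, 0, 0.1], "hand": 0.14}
    - {"offset": [0.0061, -0.0015, 0], "twist": [0, 0, 0.1], "hand": 0.14}
    - {"offset": [0.0061, -0.0015, 0], "twist": [0, 0, 0.1], "hand": 0.14}
    - {"offset": [0.0061, -0.0015, 0], "twist": [0, 0, 0.1], "hand": 0.14}

```text
clock: 12.1
ee_pos: [0.5151, 0.1176, 0.1885]
orientation: [3.138, -0.115, -0.001]
contact_force: [-2.8, -4.8, 2.1]
grip_width: 0.0117
gripper_force: 2.0
```

```bash
python3 -c "
from st import *
rel(-1);side()"
```

```text
t 12.1 p [0.5151 0.1176 0.1885] xaxis -4.2 zax [-0.001 -0.002 -1.   ] q [-0.83  0.65  0.75  2.16 -0.78  0.63 -1.17] F [-2.8 -4.8  2.1] w 0.0117
tool rel C in tool axes [-0.0178 -0.0591] want [-0.018, -0.06] implied handle deg 85.8 from pos 85.8
(90, [273.7, 183.2], [270, 174, 7, 19]) 0.0571 85.9
```

servo_tool:
  motion:
    - {"offset": [0.0055, -0.0014, 0], "twist": [0, 0, 0.09], "hand": 0.14}
    - {"offset": [0.0055, -0.0014, 0], "twist": [0, 0, 0.09], "hand": 0.14}
    - {"offset": [0.0055, -0.0014, 0], "twist": [0, 0, 0.09], "hand": 0.14}
    - {"offset": [0.0055, -0.0014, 0], "twist": [0, 0, 0.09], "hand": 0.14}
    - {"offset": [0.0055, -0.0014, 0], "twist": [0, 0, 0.09], "hand": 0.14}
    - {"offset": [0, 0, 0], "twist": [0, 0, 0], "hand": 0.14}

```text
clock: 12.75
ee_pos: [0.5434, 0.1189, 0.1879]
orientation: [3.036, -0.803, -0.001]
contact_force: [-0.6, -0.8, -0.5]
grip_width: 0.0122
gripper_force: 0.4
```

```bash
python3 -c "
from st import *
rel(-1);side()"
```

```text
t 12.75 p [0.5434 0.1189 0.1879] xaxis -29.6 zax [-0.001 -0.001 -1.   ] q [-0.88  0.73  0.87  2.1  -0.87  0.73 -1.52] F [-0.6 -0.8 -0.5] w 0.0122
tool rel C in tool axes [-0.0175 -0.0609] want [-0.018, -0.06] implied handle deg 60.4 from pos 59.7
(121, [284.6, 182.2], [282, 173, 7, 20]) 0.0633 61.7
```

servo_tool:
  motion:
    - {"offset": [0.0015, -0.0003, 0], "twist": [0, 0, 0.02], "hand": 0.14}
    - {"offset": [0.0012, -0.0003, 0], "twist": [0, 0, 0.02], "hand": 0.14}
    - {"offset": [0, 0, 0], "twist": [0, 0, 0], "hand": 0.14}
    - {"offset": [-0.01, 0, 0], "twist": [0, 0, 0], "hand": 0.14}
    - {"offset": [-0.012, 0, 0], "twist": [0, 0, 0], "hand": 0.14}
    - {"offset": [0, 0, -0.04], "twist": [0, 0, 0], "hand": 0.14}
    - {"offset": [0, 0, -0.04], "twist": [0, 0, 0], "hand": 0.14}
    - {"offset": [-0.04, 0, -0.02], "twist": [0, 0, 0], "hand": 0.14}
    - {"offset": [-0.04, 0, 0], "twist": [0, 0, 0], "hand": 0.14}
    - {"offset": [-0.04, 0, 0], "twist": [0, 0, 0], "hand": 0.14}
    - {"offset": [-0.04, 0, 0], "twist": [0, 0, 0], "hand": 0.14}
    - {"offset": [0, 0, 0], "twist": [0, 0, 0], "hand": 0.14}

```text
clock: 14.0
ee_pos: [0.386, 0.2186, 0.2864]
orientation: [3.023, -0.854, -0.012]
contact_force: [0.0, -0.6, 0.1]
grip_width: 0.0119
gripper_force: 0.0
```

```bash
python3 -c "
from st import *
rel(-1);side();handle()
cv2.imwrite('pics/t3.png',capture('top')['color'][:,:,::-1])"
```

```text
t 14.0 p [0.386  0.2186 0.2864] xaxis -31.6 zax [-0.007  0.001 -1.   ] q [-1.46  0.51  1.18  2.26 -0.69  0.8  -1.93] F [ 0.  -0.6  0.1] w 0.0119
tool rel C in tool axes [-0.2058 -0.0629] want [-0.018, -0.06] implied handle deg 58.4 from pos 114.7
(105, [286.0, 182.4], [283, 173, 7, 20]) 0.0631 58.7
222 [283.8, 175.0] r 0.0765 deg -51.5
60 [229.8, 182.8] r 0.0594 deg 58.2
23 [258.3, 176.9] r 0.0442 deg -10.0
13 [257.8, 167.8] r 0.0627 deg -6.1
```

View pics/t3.png

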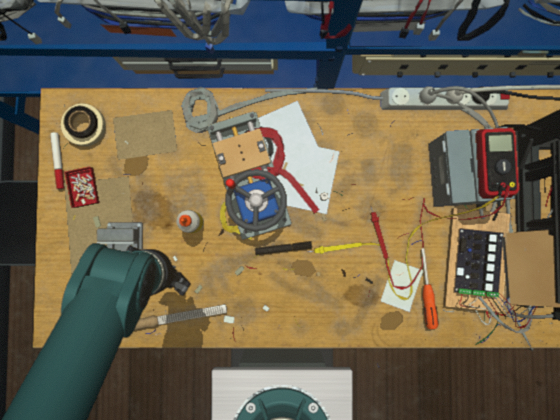

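The handle is back at (229.8,182.8), its starting pixel. The board has moved on, the bottle (189,221), marker and nut are where they were, and the hand is clear.

```bash
python3 -c "
from plant import *
print(finish_job())"
```

```text
the job is handed in; nothing more can be done
None
```

I turned the wheel one full clockwise turn and handed the job in. The top camera shows the handle back at its starting angle (58.2°), with the bottle, marker and nut where they were and the hand clear of the wheel; no verdict came back.

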